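Clear the carving board and hold the scraper in the blade cleaner

ROBOT

A 6-joint arm with a two-finger parallel gripper is mounted at the origin on the work surface; the furniture and walls round the work are solid. World frame = base frame: x ahead of the robot, y to its left, z up, the work surface at z = 0. Lengths are in m, angles in rad, forces in N, time in s.
With the tool pointing down it reaches from about 0.275 to 0.825 m from the base axis. Payload 4.9 kg.
Tool frame: the origin (TCP) lies at the very end of the fingers, on their centre line; the grasp point (between the pads) lies 19 mm behind it; z points along the fingers, y is the line along which they close (so a half turn about z gives the same grasp; the last joint's range is limited). The gripper opens to 85 mm and grips with 20 to 120 N. Pads are 22 mm wide; open, the fingers measure 114 mm over their backs; the gripper's body (76 mm by 85 mm) begins 54 mm behind the grasp point. The pads swing forward as they close: fully open they stand 13 mm farther back than shut.
Start: joints at [-1.468, 0.326, -0.193, 1.052, 0, 1.437], TCP at [0.129, -0.535, 0.231] pointing down, gripper open.
Joint ranges: [-2.65, 2.65], [-0.97, 1.79], [-1.3, 1.35], [-1.93, 2.1], [-1.47, 1.37], [-3.14, 3.14]. Speed limits (rad/s): [2.57, 2.57, 3.14, 3.14, 3.14, 3.14].

INTERFACE

Orientations are given as a unit quaternion [x, y, z, w].
In Python, from plant import * gives the robot as it stands. The module is installed in compiled form; this text tells all that it offers.
- The arm moves only by the tool move_arm, never from a script. Its argument "rows" is a list of rows, each a list of 3 entries, a list of its own where there are three numbers: the shift along the tool's x, y, z in mm, then the turn about the tool's z in degrees, then the opening, from 0 (shut) to 1 (fully open). In form: [[[x, y, z], roll, grip], ...]. A call has 1 to 8 rows; each row shifts and turns the commanded pose from where the row before left it, along the tool's axes as they then stand; what a row does not reach is not made up. A row lasts 1/10 s, in which the tool goes at most 50 mm and 8.59 degrees, less where a joint would pass 70% of its speed; a pose out of reach is approached as far as the arm can. A call is refused whole if a number of a shift passes 50 or a number of a turn 8.59, either way. A call with a gripper value outside its range is refused whole. The fingers move at their own pace and stop on an object; "force" is the grip in N (left out, the last holds). Time passes only in rows, so rows that do not move let the fingers close. It gives the time, the measured TCP pose, the force, the opening and the grip force at its end, in the units of the state.
- observe(): the state, without advancing time (a new reading comes with each control period).
- grab_frame(name): name is "scene" or "side" or "wrist"; returns the picture (400x640x3 uint8, blue, green, red); there is no depth.
- camera_info(name): a dict with "fov_y" (degrees; the focal length in pixels is half the picture's height over the tangent of half this angle, whatever the lens; pixels are square), "cx", "cy" (the principal point, pixels), "dist_coeffs" ([k1, k2, p1, p2, k3] as OpenCV has them; the pictures are not rectified), "view" (4x4, takes a point from world to camera coordinates). Camera axes: x right, y down, z forward; pixel columns grow to the right and rows downward; lengths in m; the calibration is good to about 2 mm. A picture is of the moment at which its call begins: read the wrist's pose just before it. camera_info takes no time and is no camera call; for the wrist camera it gives the pose at the moment of the call.
- finish_job(): hands the job in; it is judged then, once.
The state is a dict: "time_s": time; "joint_positions": joint angles; "dq": joint speeds; "joint_torque": joint torques, N m; "tool_pos": TCP position; "eef_rot": TCP orientation; "contact_force": force on the tool from outside, world axes, zero at the start; "ft_torque": the same for the moment, N m; "grip_width": finger opening in m; "finger_force": force on a finger pad.
Only numpy, scipy, OpenCV 4.12 (cv2) and the standard library are available. Lean on these libraries where they do the work, as an engineer would, in place of code of your own. Each camera call takes 0.05 s, during which the arm holds its last target. There are 200 camera calls.

TASK

Take the scraper from its rest and use its blade, not the fingers, to sweep all three lino offcuts off the carving board into the trough at its end. Then push the scraper's blade down through the slot of the blade cleaner until more than half of the blade is inside, and finish while still gripping the scraper, holding it still and upright there with its handle clear of the lid. Leave everything else on the table where it is.

Things in the scene. Friction and masses are not known exactly. Their poses are not given: they have to be found in the camera images.
- scraper: Scraper, about 0.16 kg, upright in its rest: black rubber blade 8 mm thick (x), 70 mm wide (y), its lower 50 mm bare, under a wooden handle block 24 mm thick (x), 70 mm wide (y), 45 mm tall. Origin: middle of the blade's lower edge; z up, so the handle spans z = 50 to 95 mm. Grip the handle across its 24 mm.
- rest: Fixed wooden block 55 x 100 x 40 mm with a roomy slot (14 x 76 mm, long side along y, its floor 8 mm above the table) in which the scraper stands. Origin: centre of the underside, z up.
- board: Fixed board 230 (x) x 120 mm (y); origin on the table under its middle, z up. Grey carving surface at z = 24 mm, x = -40 to +115, y = -53 to +53 mm, between side rails 8 mm higher; no rail at its +x end. Chip trough at the -x end, open on top: inside x = -109 to -40, y = -54 to +54 mm, floor at z = 4, outer walls to z = 18 mm; its +x side is the step up to the surface.
- cleaner: Fixed blade cleaner, a grey box with an aluminium lid, 80 (x) x 120 (y) x 80 mm high, hollow inside down to 10 mm above the table. Origin: centre of the underside, z up.
- slot (a point): Centre of the slot in the cleaner's lid, at the lid's top face (80 mm above the table), axes as the cleaner's: slot 10 mm wide (x), 72 mm long (y) for the 8 x 70 mm blade, through a 12 mm thick lid, mouth chamfered 3 mm all round. The blade enters straight down, either way round; the handle does not fit through.
- chip_a: Lino offcut 22 x 14 x 8 mm, lying on the carving surface; origin at the centre of its underside.
- chip_b: Lino offcut 16 x 16 x 8 mm, lying on the carving surface; origin at the centre of its underside.
- chip_c: Lino offcut 24 x 11 x 8 mm, lying on the carving surface; origin at the centre of its underside.
- ink_ochre: Bystander: jar of printing ink with an ochre lid, 48 mm across, 50 mm tall, the nearest of three jars; origin under its centre.
- tape_wide: Bystander: roll of masking tape lying flat, 100 mm across, 24 mm tall, the roll nearest the board; origin under its centre.
- baren: Bystander: round baren with a bar handle, 95 mm across, 27 mm tall, the one nearest the board; origin under its centre.
- gouge: Bystander: lino gouge with a pear-shaped wooden handle, 112 mm long, 24 mm high, lying just beyond the work on the left, the gouge nearest the robot; origin under its centre.
Not all that is in view belongs to the job. Leave any pink or turquoise look-alike of the scraper alone.

How it is judged:
By the outcome, as a careful person would: the job done as asked, in the order asked, and still so for the second after the job is handed in, while the arm keeps its last pose, push and grip.
It also fails if it takes over 51 s, if anything falls off the work surface, if the arm or the gripper's body presses on something with over 40 N, if the wrist force passes 120 N, or if a joint passes its speed limit or range.

## Working session

There is one attempt and no reset: what is moved stays moved. The work goes in short steps, Python scripts to look and compute and a tool call to move; the robot and the scene stay as the last step left them, time stands still between calls to the robot, and variables do not carry over. Pictures are saved under pics/ and viewed, at most 10 in all, crops included, and the job is handed in when it is done.

Besides the shell and the picture viewer there is one more tool, called after ">>>" in YAML: its name, and indented under it one key for each argument. move_arm: Moves the arm, as the interface text tells. Its arguments: {"type":"object","properties":{"rows":{"type":"array","items":{"type":"array"}},"force":{"type":"number"}},"required":["rows"]}

```bash
mkdir -p pics
cat > h.py <<'E'
from plant import *
import numpy as np, cv2
def cam(n):
    c=camera_info(n); f=200/np.tan(np.radians(c["fov_y"])/2)
    K=np.array([[f,0,c["cx"]],[0,f,c["cy"]],[0,0,1.]]); return K,np.array(c["dist_coeffs"],float),np.array(c["view"])
def ray(C,px):
    K,d,V=C; u=cv2.undistortPoints(np.array(px,float).reshape(-1,1,2),K,d).reshape(-1,2)
    D=np.c_[u,np.ones(len(u))]@V[:3,:3]; return -V[:3,:3].T@V[:3,3],D
def plane(C,px,z):
    o,D=ray(C,px); return o+D*((z-o[2])/D[:,2])[:,None]
def proj(C,P):
    K,d,V=C; return cv2.projectPoints(np.array(P,float).reshape(-1,3),cv2.Rodrigues(V[:3,:3])[0],V[:3,3],K,d)[0].reshape(-1,2)
E
python3 - <<'E'
from h import *
s=observe();print({k:np.round(v,3) for k,v in s.items()})
for n in("scene","side","wrist"):
    C=cam(n);print(n,np.round(C[0][0,0]),np.round(ray(C,[320,200])[0],3),np.round(C[2][2,:3],2))
    cv2.imwrite(f"pics/{n}0.png",grab_frame(n))
E
```

```text
{'time_s': np.float64(0.0), 'joint_positions': array([-1.468,  0.327, -0.194,  1.052, -0.   ,  1.437]), 'dq': array([-0.001,  0.   ,  0.   ,  0.   ,  0.001, -0.002]), 'joint_torque': array([-1.0000e-03, -4.4340e+01,  2.6244e+01,  1.5000e-02, -0.0000e+00,
       -0.0000e+00]), 'tool_pos': array([ 0.129, -0.534,  0.231]), 'eef_rot': array([ 0.993,  0.118,  0.   , -0.001]), 'contact_force': array([-0.284,  0.152,  0.698]), 'ft_torque': array([ 0.025, -0.038,  0.008]), 'finger_force': np.float64(0.0), 'grip_width': np.float64(0.085)}
scene 381.0 [0.207 0.827 0.902] [ 0.35 -0.65 -0.68]
side 364.0 [0.525 0.702 0.643] [ 0.11 -0.76 -0.65]
wrist 302.0 [ 0.205 -0.517  0.373] [-0.29 -0.07 -0.95]
```

View pics/scene0.png

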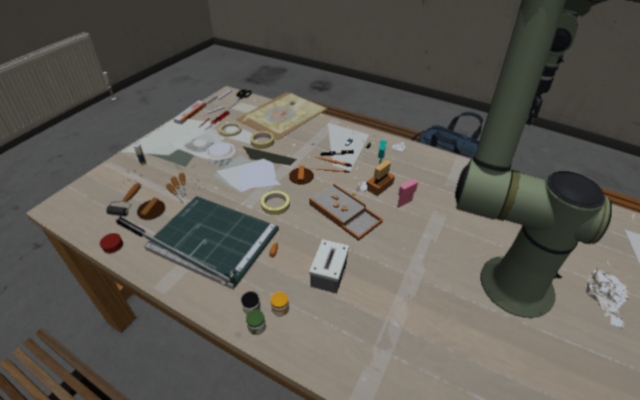

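View pics/side0.png

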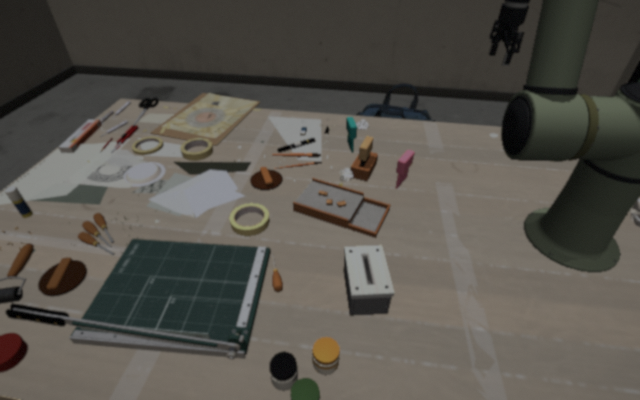

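The scene view shows a scraper with a wooden handle in a brown rest at (380,175), a pink look-alike at (407,192) and a turquoise one at (382,150). In the side view they are at (365,155), (404,167) and (351,130). The wooden one standing in the rest fits the description. The board is at scene (345,210) / side (342,207), and the cleaner at scene (329,265) / side (367,278). I'll confirm with one enlarged crop.

Run:
```python
import cv2,numpy as np
a=cv2.imread("pics/scene0.png")[130:300,300:430]; b=cv2.imread("pics/side0.png")[110:320,285:425]
A=cv2.resize(a,None,fx=3,fy=3,interpolation=2); B=cv2.resize(b,None,fx=2.8,fy=2.8,interpolation=2)
o=np.zeros((590,A.shape[1]+B.shape[1],3),np.uint8);o[:A.shape[0],:A.shape[1]]=A;o[:B.shape[0],A.shape[1]:]=B
o=np.clip(o.astype(float)*1.3,0,255).astype(np.uint8)
print(o.shape);cv2.imwrite("pics/crop1.png",o)
```

```text
(590, 782, 3)
```

View pics/crop1.png

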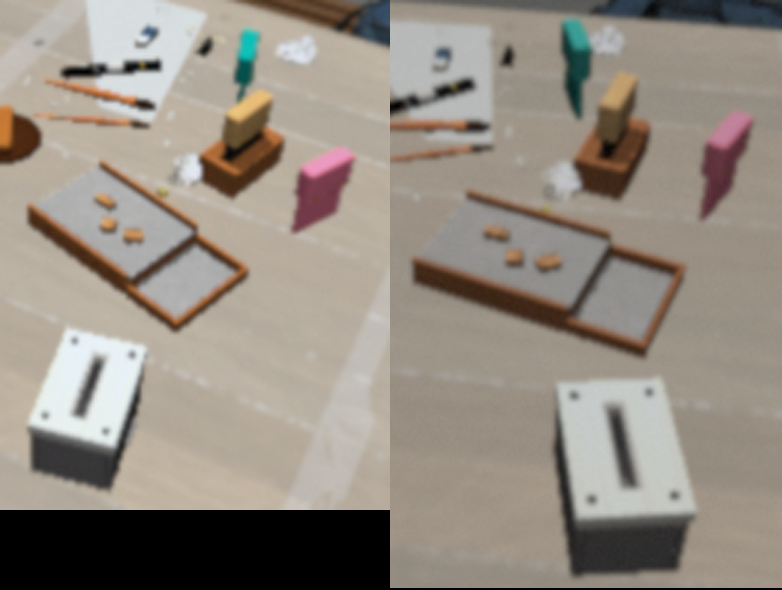

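The crop confirms the target: the wooden scraper stands in its rest, while the pink and turquoise ones stand loose without a rest. Three chips lie on the grey surface, the trough is at the near right (robot) end, and the cleaner's slot is at crop (90,385) / (622,445).

Run:
```python
from h import *
S,D=cam("scene"),cam("side")
a=lambda p:np.array(p)/3+[300,130]
b=lambda p:(np.array(p)-[390,0])/2.8+[285,110]
def both(n,p,q,z): print(n,np.round(plane(S,a(p),z)[:,:2]*1000).tolist(),np.round(plane(D,b(q),z)[:,:2]*1000).tolist())
both("lid",[[67,328],[147,345],[110,447],[30,430]],[[556,381],[660,379],[693,515],[573,520]],.08)
both("slot",[[100,355],[79,417]],[[612,404],[631,487]],.08)
both("handletop",[[250,105]],[[622,85]],.103)
both("resttop",[[240,147]],[[614,148]],.04)
both("trough outer corners z18",[[246,270],[177,325]],[[684,266],[644,350]],.018)
both("rail far z32",[[103,164],[30,207]],[[470,193],[414,262]],.032)
both("chips",[[105,202],[109,225],[133,236]],[[496,234],[514,257],[549,262]],.028)
both("pink",[[325,165]],[[727,140]],.08)
```

```text
lid [[545.0, 183.0], [469.0, 165.0], [446.0, 286.0], [515.0, 304.0]] [[543.0, 185.0], [467.0, 171.0], [443.0, 289.0], [521.0, 305.0]]
slot [[502.0, 198.0], [485.0, 270.0]] [[501.0, 201.0], [485.0, 273.0]]
handletop [[517.0, -203.0]] [[514.0, -207.0]]
resttop [[520.0, -201.0]] [[515.0, -186.0]]
trough outer corners z18 [[442.0, -35.0], [474.0, 75.0]] [[441.0, -34.0], [475.0, 81.0]]
rail far z32 [[652.0, -100.0], [688.0, 8.0]] [[653.0, -97.0], [687.0, 15.0]]
chips [[621.0, -46.0], [599.0, -14.0], [568.0, -12.0]] [[619.0, -42.0], [598.0, -11.0], [565.0, -9.0]]
pink [[410.0, -173.0]] [[406.0, -158.0]]
```

>>> move_arm:
  rows:
    - [[40, -25, 0], 0, 1]
    - [[40, -25, 0], 0, 1]
    - [[40, -25, 0], 0, 1]
    - [[40, -25, 0], 0, 1]
    - [[40, -25, 0], 0, 1]
    - [[40, -25, 0], 0, 1]
    - [[40, -25, 0], 0, 1]
    - [[40, -25, 0], 0, 1]

```text
time_s: 0.95
tool_pos: [0.3941, -0.2635, 0.2313]
eef_rot: [0.993, 0.118, -0.0, 0.0]
contact_force: [0.3, -0.8, -0.4]
grip_width: 0.0853
finger_force: 0.0
```

>>> move_arm:
  rows:
    - [[40, -25, 0], 0, 1]
    - [[40, -25, 0], 0, 1]
    - [[0, 0, 0], 0, 1]
    - [[0, 0, 0], 0, 1]

```text
time_s: 1.35
tool_pos: [0.4594, -0.1968, 0.2309]
eef_rot: [0.993, 0.12, -0.0, -0.0]
contact_force: [-0.9, -0.1, -0.4]
grip_width: 0.0854
finger_force: 0.0
```

Run:
```python
from h import *
import pickle
s=observe();C=cam("wrist");g=grab_frame("wrist")
pickle.dump((C,g),open("w1.pkl","wb"))
print(s["tool_pos"],s["eef_rot"],s["joint_positions"])
cv2.imwrite("pics/w1.png",g)
```

```text
[ 0.45942329 -0.19684982  0.23089703] [ 9.92832457e-01  1.19513414e-01 -4.98887303e-04 -8.78048927e-05] [-5.52300856e-01  2.34639241e-01 -3.19635650e-01  1.01741155e+00
 -4.83828127e-04  2.34969244e+00]
```

View pics/w1.png

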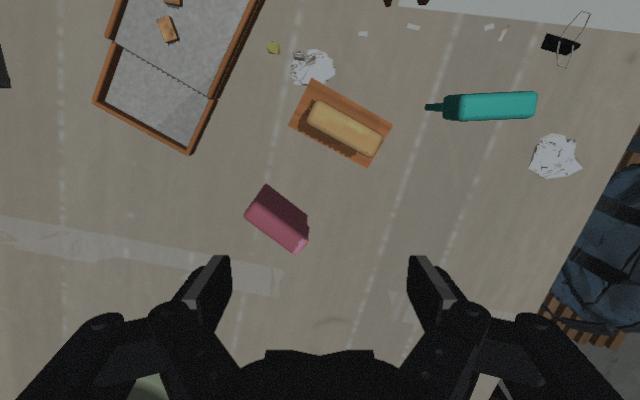

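The wrist view shows the scraper handle (yellow wood) at (345,129) in its rest at (341,123). The pink look-alike is at (277,219), the turquoise one at (490,106), and the board's trough is at top left.

```bash
cat >> h.py <<'E'
def handle(C,g,z,box):
    x0,y0,x1,y1=box; h=cv2.cvtColor(g,cv2.COLOR_BGR2HSV)
    m=cv2.inRange(h,(12,70,130),(30,255,255)); M=np.zeros_like(m);M[y0:y1,x0:x1]=m[y0:y1,x0:x1]
    cs=cv2.findContours(M,0,1)[0]; c=max(cs,key=cv2.contourArea)
    P=plane(C,c.reshape(-1,2),z)[:,:2]*1000
    r=cv2.minAreaRect(P.astype(np.float32)); return r,cv2.minAreaRect(c),cv2.boxPoints(r)
E
python3 - <<'E'
from h import *
import pickle
C,g=pickle.load(open("w1.pkl","rb"))
h=cv2.cvtColor(g,cv2.COLOR_BGR2HSV)
print(h[129,345],h[108,315],h[100,305],h[150,385])
for r in handle(C,g,.103,(280,75,400,175)): print(r)
# rest top corners picks
print(plane(C,[[313,80],[392,126],[370,167],[290,124]],.04)[:,:2]*1000)
E
```

```text
[ 18 110 149] [ 18 105 148] [ 13 143 128] [ 21  33 125]
((520.4815673828125, -207.9557647705078), (68.69436645507812, 23.058712005615234), 71.568359375)
((345.7004699707031, 128.80709838867188), (78.00126647949219, 26.731891632080078), 32.784278869628906)
[[ 498.684   -236.89572]
 [ 520.5598  -244.18625]
 [ 542.2792  -179.01581]
 [ 520.4033  -171.72528]]
[[ 556.65887813 -167.95477794]
 [ 531.9536602  -260.97411675]
 [ 483.52607768 -250.79394371]
 [ 508.05330267 -154.16422188]]
```

>>> move_arm:
  rows:
    - [[28.4, 12.7, 0], 0, 1]
    - [[28.4, 12.7, 0], -8.3, 1]
    - [[0, 0, 0], -8.3, 1]
    - [[0, 0, 15], -8.3, 1]
    - [[0, 0, 15], -8.3, 1]
    - [[0, 0, 15], -8.3, 1]
    - [[0, 0, 15], -8.3, 1]
    - [[0, 0, 10], -8.2, 1]

```text
time_s: 2.2
tool_pos: [0.5186, -0.2108, 0.1601]
eef_rot: [0.811, 0.586, -0.0, -0.001]
contact_force: [0.5, -0.8, 0.8]
grip_width: 0.085
finger_force: 0.0
```

>>> move_arm:
  rows:
    - [[0, 0, 0], 0, 1]
    - [[0, 0, 0], 0, 1]

```text
time_s: 2.4
tool_pos: [0.5196, -0.2104, 0.1614]
eef_rot: [0.813, 0.583, -0.0, -0.0]
contact_force: [-0.0, 0.4, -0.2]
grip_width: 0.0851
finger_force: 0.0
```

Run:
```python
from h import *
import pickle
s=observe();C=cam("wrist");g=grab_frame("wrist")
pickle.dump((C,g),open("w2.pkl","wb"))
q=s["eef_rot"];print(s["tool_pos"],np.degrees(2*np.arctan2(q[1],q[0])),s["joint_positions"][5])
cv2.imwrite("pics/w2.png",g)
try:
  for r in handle(C,g,.103,(150,50,500,380)): print(r)
except Exception as e: print(e)
```

```text
[ 0.51960385 -0.2103982   0.16144362] 71.26724817118628 1.3814364052122161
((515.26416015625, -226.13766479492188), (25.223892211914062, 21.05697250366211), 75.17118835449219)
((319.0, 238.5), (31.0, 30.0), 90.0)
[[ 501.85852 -235.635  ]
 [ 522.21423 -241.02415]
 [ 528.6698  -216.64034]
 [ 508.3141  -211.25117]]
```

View pics/w2.png

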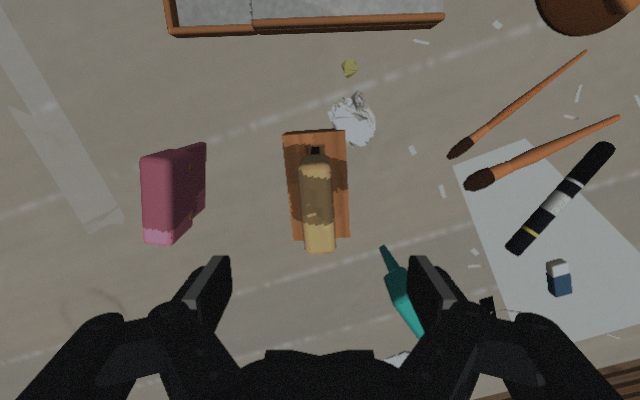

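The view shows the handle at (318,210), centred between the open fingers. The turquoise scraper is at (400,295), so I'm checking its clearance from the right finger.

Run:
```python
from h import *
import pickle
C1,g1=pickle.load(open("w1.pkl","rb"));C2,g2=pickle.load(open("w2.pkl","rb"))
def mask(g,lo,hi):
    m=cv2.inRange(cv2.cvtColor(g,cv2.COLOR_BGR2HSV),lo,hi);n,l,st,c=cv2.connectedComponentsWithStats(m);i=1+np.argmax(st[1:,4]);return (l==i),st[i],c[i]
for C,g in((C1,g1),(C2,g2)):
    m,st,c=mask(g,(80,120,50),(95,255,255));print(st,c)
    P=np.argwhere(m)[:,::-1]; 
    for z in(.0,.05,.095):
        X=plane(C,P,z)[:,:2]*1000;print(z,X.min(0).round(),X.max(0).round())
a=np.radians(71.4);y=np.array([np.cos(a),np.sin(a)]);x=np.array([np.sin(a),-np.cos(a)])
K=[np.r_[np.array([520.5,-208])+sx*12*x+sy*35*y,103]/1000 for sx,sy in((1,1),(1,-1),(-1,-1),(-1,1))]
print(proj(C2,K).round(),proj(C1,K).round())
tcp=np.array([519.6,-210.4])
for k in(-57,57):print(tcp+k*x)
```

```text
[ 457   91   80   30 2036] [496.39292731 105.40717092]
0.0 [ 558. -430.] [ 608. -337.]
0.05 [ 555. -396.] [ 599. -316.]
0.095 [ 552. -366.] [ 590. -297.]
[392 285  33  54 661] [407.9591528  312.06505295]
0.0 [ 556. -438.] [ 581. -358.]
0.05 [ 554. -389.] [ 575. -322.]
0.095 [ 552. -345.] [ 570. -289.]
[[336. 165.]
 [334. 258.]
 [302. 258.]
 [300. 165.]] [[320.  94.]
 [387. 139.]
 [371. 162.]
 [305. 119.]]
[ 465.57720063 -192.21931937]
[ 573.62279937 -228.58068063]
```

>>> move_arm:
  rows:
    - [[2.5, 0, 25], 0, 1]
    - [[0, 0, 25], 0, 1]
    - [[0, 0, 25], 0, 1]
    - [[0, 0, 25], 0, 1]
    - [[0, 0, 0], 0, 1]
    - [[0, 0, 0], 0, 0.1]
    - [[0, 0, 0], 0, 0.1]
    - [[0, 0, 0], 0, 0.1]
  force: 70

```text
time_s: 3.25
tool_pos: [0.5223, -0.2075, 0.063]
eef_rot: [0.811, 0.585, 0.001, 0.001]
contact_force: [0.4, 0.2, -0.0]
grip_width: 0.0442
finger_force: 0.0
```

>>> move_arm:
  rows:
    - [[0, 0, 0], 0, 0.1]
    - [[0, 0, 0], 0, 0.1]
    - [[0, 0, 0], 0, 0.1]
    - [[0, 0, 0], 0, 0.1]

```text
time_s: 3.65
tool_pos: [0.521, -0.2067, 0.0624]
eef_rot: [0.811, 0.585, -0.0, 0.0]
contact_force: [-3.4, 1.7, 6.4]
grip_width: 0.0232
finger_force: 68.2
```

>>> move_arm:
  rows:
    - [[0, 0, -10], 0, 0.1]
    - [[0, 0, -20], 0, 0.1]
    - [[0, 0, -20], 0, 0.1]
    - [[0, 0, -20], 0, 0.1]
    - [[0, 0, -15], 0, 0.1]
    - [[0, 0, 0], 0, 0.1]

```text
time_s: 4.25
tool_pos: [0.5228, -0.2076, 0.149]
eef_rot: [0.811, 0.585, 0.001, 0.002]
contact_force: [0.2, 0.3, -1.6]
grip_width: 0.0232
finger_force: 68.5
```

Run:
```python
from h import *
import pickle
s=observe();C=cam("wrist");g=grab_frame("wrist")
pickle.dump((C,g),open("w3.pkl","wb"))
q=s["eef_rot"];print(s["tool_pos"],np.degrees(2*np.arctan2(q[1],q[0])),s["finger_force"],s["grip_width"],s["contact_force"])
S,D=cam("scene"),cam("side");a=grab_frame("scene");b=grab_frame("side")
A=cv2.resize(a[140:260,300:430],None,fx=3,fy=3,interpolation=2);B=cv2.resize(b[120:250,285:425],None,fx=3,fy=3,interpolation=2)
o=np.zeros((590,800,3),np.uint8);o[:360,:390]=A[:360];o[:200,:]=o[:200,:]
o=np.zeros((590,800,3),np.uint8);o[:360,:390]=A;o[:390,390:]=B[:390,:410]
w=cv2.resize(g[:,100:500],None,fx=.5,fy=.5);o[390:590,:200]=w
cv2.imwrite("pics/c3.png",o);cv2.imwrite("pics/w3.png",g)
```

```text
[ 0.52280088 -0.20761966  0.14899486] 71.56545827336669 68.51858496665955 0.023154216053409598 [ 0.24039977  0.28853704 -1.61221128]
```

View pics/c3.png

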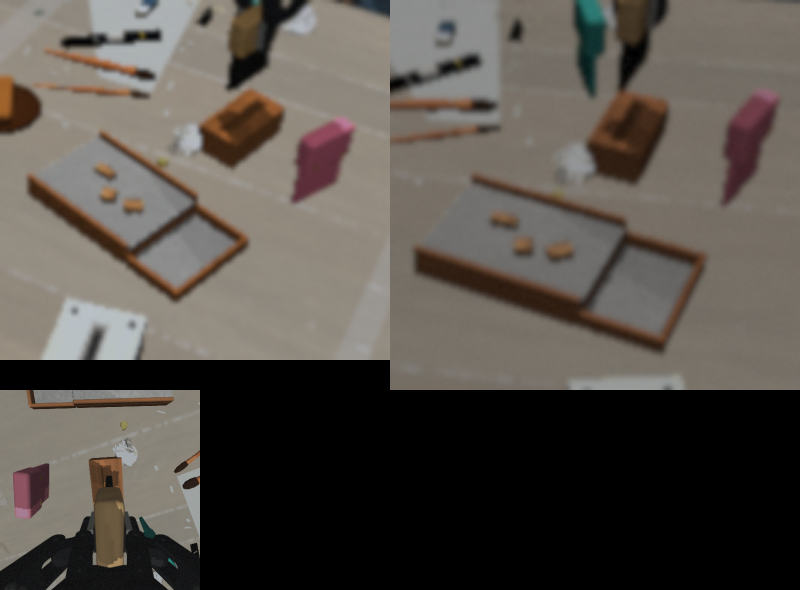

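View pics/w3.png

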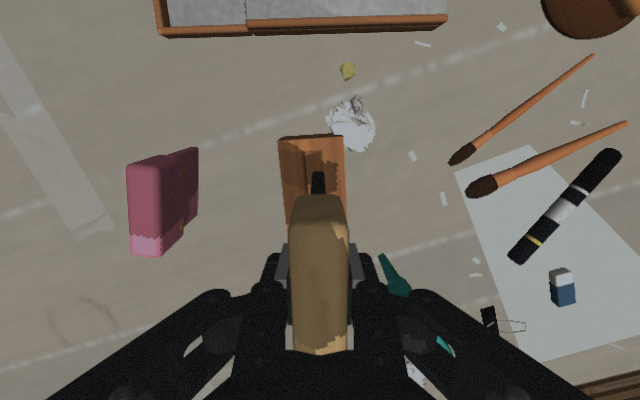

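The scraper is held upright with its handle centred between the fingers at (320,270) in the wrist view, and the rest is empty. All three chips are undisturbed, at about (105,170), (109,194) and (133,205) in the left crop. Next I'm refining the board and chip positions.

Run:
```python
from h import *
import pickle
C1,g1=pickle.load(open("w1.pkl","rb"));C3,g3=pickle.load(open("w3.pkl","rb"))
print("w1 trough outer z18",plane(C1,[[95,101],[190,154]],.018).round(4)[:,:2].tolist())
print("w3 trough corner z18, far corner z32",plane(C3,[[163,38]],.018).round(4)[:,:2],plane(C3,[[446,26]],.032).round(4)[:,:2])
print("w1 step edge z24",plane(C1,[[115,42],[211,97]],.024).round(4)[:,:2].tolist())
S,D=cam("scene"),cam("side")
for n,C,box in(("scene",S,(325,185,355,215)),("side",D,(312,185,355,212))):
    g=cv2.imread(f"pics/{n}0.png");x0,y0,x1,y1=box
    h=cv2.cvtColor(g,cv2.COLOR_BGR2HSV);m=cv2.inRange(h,(5,80,70),(25,255,255))
    M=np.zeros_like(m);M[y0:y1,x0:x1]=m[y0:y1,x0:x1]
    N,l,st,c=cv2.connectedComponentsWithStats(M)
    for i in range(1,N):
        if st[i,4]>12:
            X=plane(C,np.argwhere(l==i)[:,::-1],.028)[:,:2]*1000;print(n,st[i],plane(C,[c[i]],.028)[0,:2].round(3),X.min(0).round(),X.max(0).round())
```

```text
w1 trough outer z18 [[0.4793, 0.0653], [0.4449, -0.0452]]
w3 trough corner z18, far corner z32 [[ 0.4446 -0.0467]] [[ 0.6583 -0.1121]]
w1 step edge z24 [[0.5451, 0.0419], [0.5144, -0.0628]]
scene [334 185  21  14  56] [ 0.602 -0.09 ] [ 563. -106.] [654. -74.]
scene [332 195   6   4  17] [ 0.624 -0.049] [613. -57.] [635. -43.]
scene [334 203   5   4  16] [ 0.602 -0.016] [595. -24.] [611.  -8.]
scene [341 207   7   3  18] [ 0.571 -0.014] [562. -22.] [581.  -7.]
scene [325 209   8   6  17] [0.607 0.028] [592.  22.] [623.  34.]
side [331 185  24   7  53] [ 0.569 -0.077] [538. -87.] [602. -65.]
side [319 191   8   4  25] [ 0.621 -0.045] [611. -53.] [630. -39.]
side [327 199   5   5  21] [ 0.599 -0.013] [593. -22.] [605.  -5.]
side [337 201   9   5  34] [ 0.567 -0.01 ] [557. -20.] [578.  -2.]
side [312 208  12   4  21] [0.625 0.024] [609.  19.] [639.  29.]
```

>>> move_arm:
  rows:
    - [[20, 6, -12], 0, 0.1]
    - [[20, 6, -14], 0, 0.1]
    - [[20, 8, -14], 0, 0.1]
    - [[0, 0, 0], 0, 0.1]
    - [[0, 0, 0], 0, 0.1]

```text
time_s: 4.9
tool_pos: [0.5586, -0.1559, 0.1852]
eef_rot: [0.811, 0.585, -0.001, -0.001]
contact_force: [-0.3, 0.2, -1.8]
grip_width: 0.0234
finger_force: 68.7
```

Run:
```python
from h import *
import pickle
s=observe();C=cam("wrist");g=grab_frame("wrist")
pickle.dump((C,g),open("w4.pkl","wb"))
q=s["eef_rot"];print(s["tool_pos"],np.degrees(2*np.arctan2(q[1],q[0])))
cv2.imwrite("pics/w4.png",g)
```

```text
[ 0.55864752 -0.15586595  0.18519505] 71.61524205170426
```

View pics/w4.png

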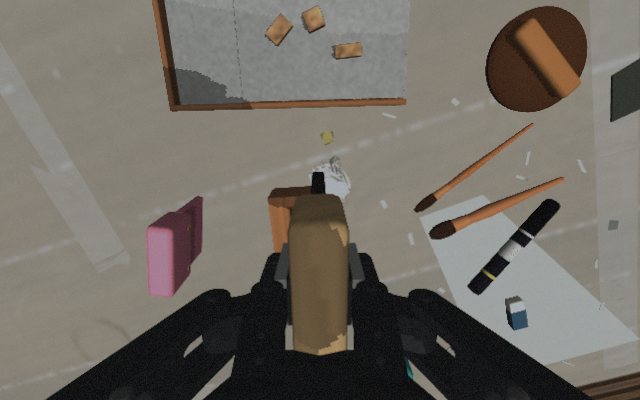

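The view shows the near half of the board: the trough's outer corner at (173,109), the step at x≈239, and the near rail running along y≈101 and ending at x=406. The chips are at (279,29), (314,19) and (348,50).

Run:
```python
from h import *
import pickle
C,g=pickle.load(open("w4.pkl","rb"))
f=lambda n,p,z:print(n,(plane(C,p,z)[:,:2]*1000).round(1).tolist())
f("trough corner z18",[[172,109]],.018);f("rail end outer z32",[[406,103]],.032);f("rail inner z24",[[406,97],[242,102]],.024)
f("step z24",[[233,0],[240,100]],.024);f("chips z32",[[279,28],[314,17],[348,49]],.032);f("chips z28",[[279,29],[314,19],[348,50]],.028)
f("left wall z18",[[152,0],[172,109]],.018)
h=cv2.cvtColor(g,cv2.COLOR_BGR2HSV);m=cv2.inRange(h[:62,250:400],(5,80,60),(25,255,255))
n,l,st,c=cv2.connectedComponentsWithStats(m)
for i in range(1,n):
    if st[i,4]>80:
        P=np.argwhere(l==i)[:,::-1]+[250,0];X=plane(C,P,.028)[:,:2]*1000;print(st[i],X.mean(0).round(),X.min(0).round(),X.max(0).round())
```

```text
trough corner z18 [[444.8, -41.9]]
rail end outer z32 [[660.5, -107.9]]
rail inner z24 [[663.8, -103.3], [514.0, -58.2]]
step z24 [[539.5, 22.8], [512.9, -55.9]]
chips z32 [[570.2, -12.3], [601.9, -14.0], [622.4, -47.2]]
chips z28 [[569.8, -12.1], [601.6, -14.5], [622.7, -47.5]]
left wall z18 [[470.0, 48.0], [444.8, -41.9]]
[ 52   6  23  26 367] [601. -14.] [593. -22.] [609.  -6.]
[ 16  14  26  31 449] [569. -12.] [557. -23.] [581.  -1.]
[ 85  43  27  16 351] [622. -48.] [610. -55.] [635. -40.]
```

>>> move_arm:
  rows:
    - [[34, 14.2, 0], 0, 0.1]
    - [[34, 14.2, 0], 0, 0.1]
    - [[34, 14.2, 0], 0, 0.1]
    - [[34, 14.2, 0], -1.5, 0.1]
    - [[0, 0, 30], 0, 0.1]
    - [[0, 0, 35], 0, 0.1]
    - [[0, 0, 30], 0, 0.1]
    - [[0, 0, 0], 0, 0.1]

```text
time_s: 5.75
tool_pos: [0.6508, -0.0452, 0.0851]
eef_rot: [0.804, 0.595, -0.004, -0.004]
contact_force: [-0.3, -0.2, -2.4]
grip_width: 0.0233
finger_force: 68.7
```

>>> move_arm:
  rows:
    - [[0, 0, 0], 0, 0.1]

```text
time_s: 5.85
tool_pos: [0.6549, -0.0458, 0.0905]
eef_rot: [0.804, 0.595, -0.001, -0.001]
contact_force: [0.2, 0.0, -1.1]
grip_width: 0.0231
finger_force: 68.7
```

>>> move_arm:
  rows:
    - [[0, 0, 4], 0, 0.1]
    - [[0, 0, 3], 0, 0.1]
    - [[0, 0, 3], 0, 0.1]
    - [[0, 0, 1], 0, 0.1]
    - [[0, 0, 0], 0, 0.1]
    - [[0, 0, 0], 0, 0.1]

```text
time_s: 6.45
tool_pos: [0.6561, -0.0451, 0.0805]
eef_rot: [0.803, 0.595, 0.0, 0.0]
contact_force: [-0.6, 0.5, -1.9]
grip_width: 0.0231
finger_force: 68.7
```

Run:
```python
from h import *
for _ in range(3):
    s=observe();q=s["eef_rot"];print(s["tool_pos"],np.degrees(2*np.arctan2(q[1],q[0])),s["contact_force"]);g=grab_frame("side")
cv2.imwrite("pics/s5.png",g)
```

```text
[ 0.65612803 -0.04512145  0.08050228] 73.07210752804352 [-0.60701052  0.48345731 -1.89642108]
[ 0.65614225 -0.04512443  0.08049772] 73.07078101309487 [ 0.50795603  0.97185325 -1.81145159]
[ 0.65612708 -0.04510623  0.08044944] 73.07236775290467 [ 0.42433307  0.42974548 -1.51870669]
```

>>> move_arm:
  rows:
    - [[0, -5, 0.8], 0, 0.1]
    - [[0, -10, 0], 0, 0.1]
    - [[0, -10, 0], 0, 0.1]
    - [[0, -10, 0], 0, 0.1]
    - [[0, -10, 0], 0, 0.1]
    - [[0, -10, 0], 0, 0.1]
    - [[0, -10, 0], 0, 0.1]
    - [[0, -10, 0], 0, 0.1]

```text
time_s: 7.4
tool_pos: [0.5835, -0.023, 0.0796]
eef_rot: [0.803, 0.595, 0.0, 0.0]
contact_force: [-0.0, -0.5, -3.0]
grip_width: 0.0229
finger_force: 68.8
```

>>> move_arm:
  rows:
    - [[0, -10, 0], 0, 0.1]
    - [[0, -10, 0], 0, 0.1]
    - [[0, -10, 0], 0, 0.1]
    - [[0, -10, 0], 0, 0.1]
    - [[0, -10, 0], 0, 0.1]
    - [[0, -10, 0], 0, 0.1]
    - [[0, -10, 0], 0, 0.1]
    - [[0, -5, 0], 0, 0.1]

```text
time_s: 8.2
tool_pos: [0.515, -0.0019, 0.082]
eef_rot: [0.803, 0.595, 0.002, 0.003]
contact_force: [-0.2, -0.4, 12.3]
grip_width: 0.0237
finger_force: 70.5
```

Run:
```python
from h import *
s=observe();q=s["eef_rot"];print(s["tool_pos"],np.degrees(2*np.arctan2(q[1],q[0])),s["contact_force"],s["grip_width"])
a=grab_frame("scene");b=grab_frame("side")
o=np.hstack([cv2.resize(a[150:260,300:400],None,fx=4,fy=4,interpolation=2),cv2.resize(b[150:260,290:390],None,fx=4,fy=4,interpolation=2)])
cv2.imwrite("pics/c6.png",np.clip(o*1.3,0,255).astype(np.uint8))
```

```text
[ 0.51503389 -0.00189477  0.08200375] 73.07121749762949 [-0.2318936  -0.39270586 12.25556892] 0.023693911674691658
```

View pics/c6.png

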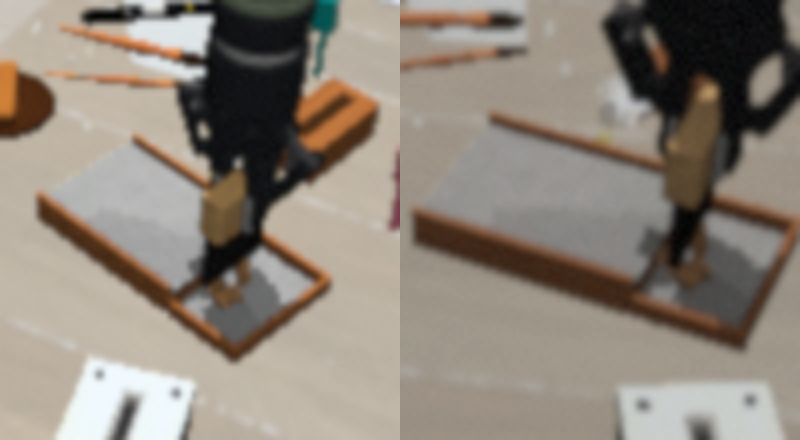

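The carving surface is clear, and two chips are visible in the trough at about (230,290) and (243,272). One probably stands under the blade, given the 12 N upward force. I'll lift straight up and check the trough.

>>> move_arm:
  rows:
    - [[0, 0, -5], 0, 0.1]
    - [[0, 0, -10], 0, 0.1]
    - [[0, 0, -25], 0, 0.1]
    - [[0, 0, -30], 0, 0.1]
    - [[0, 0, -25], 0, 0.1]
    - [[0, 0, -15], 0, 0.1]
    - [[0, 0, 0], 0, 0.1]
    - [[0, 0, 0], 0, 0.1]

```text
time_s: 9.1
tool_pos: [0.5121, -0.0013, 0.1892]
eef_rot: [0.804, 0.595, -0.0, -0.0]
contact_force: [0.1, -1.0, -2.3]
grip_width: 0.0234
finger_force: 68.8
```

Run:
```python
from h import *
import pickle
s=observe();q=s["eef_rot"];print(s["tool_pos"],np.degrees(2*np.arctan2(q[1],q[0])),s["contact_force"],s["grip_width"])
out={}
B0=np.array([569.5,-18]);e=np.array([.957,-.291]);n_=np.array([.291,.957])
for n in("scene","side"):
    C=cam(n);g=grab_frame(n);out[n]=(C,g);cv2.imwrite(f"pics/{n}7.png",g)
    h=cv2.cvtColor(g,cv2.COLOR_BGR2HSV);m=cv2.inRange(h,(5,80,60),(25,255,255))
    Q=np.array([[-39,-53],[-39,53],[113,53],[113,-53]]);  # surface
    for name,q4,z in(("surf",np.array([[-38,-48],[-38,48],[113,48],[113,-48]]),.026),("trough",np.array([[-106,-48],[-106,48],[-42,48],[-42,-48]]),.010)):
        W=np.c_[(B0+q4[:,:1]*e+q4[:,1:]*n_)/1000,np.full(4,z)]
        M=np.zeros_like(m);cv2.fillPoly(M,[proj(C,W).round().astype(int)],255);M&=m
        N,l,st,c=cv2.connectedComponentsWithStats(M)
        for i in range(1,N):
            if st[i,4]>5:
                d=plane(C,[c[i]],z)[0,:2]*1000-B0;print(n,name,st[i],"board",(d@e).round(),(d@n_).round())
a,b=out["scene"][1],out["side"][1]
o=np.hstack([cv2.resize(a[150:260,300:400],None,fx=4,fy=4,interpolation=2),cv2.resize(b[150:260,290:390],None,fx=4,fy=4,interpolation=2)])
cv2.imwrite("pics/c7.png",np.clip(o*1.3,0,255).astype(np.uint8))
```

```text
[ 0.51211017 -0.00134826  0.1891818 ] 73.06714975031016 [ 0.14651732 -1.04785392 -2.25303226] 0.023425087557128424
scene trough [359 213   4   8  19] board -53.0 -22.0
scene trough [351 215   9  12  47] board -58.0 11.0
scene trough [353 232   6   5   6] board -95.0 49.0
side trough [354 206  13  15  83] board -60.0 7.0
```

View pics/c7.png

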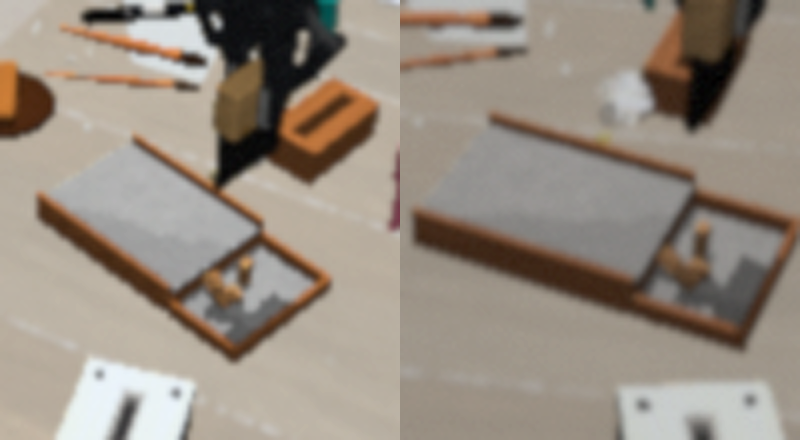

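All three chips now lie in the trough. In the left crop one stands at (245,268) and two are around (222,288). The surface is clear, the rest is untouched and the scraper is still held. Next is the cleaner.

>>> move_arm:
  rows:
    - [[0, 0, -4], -7.5, 0.1]
    - [[0, 0, -4], -7.5, 0.1]
    - [[0, 0, -4], -7.5, 0.1]
    - [[0, 0, 0], -7.5, 0.1]
    - [[30, 0, 0], 0, 0.1]
    - [[35, 0, 0], 0, 0.1]
    - [[35, 0, 0], 0, 0.1]
    - [[30, 0, 0], 0, 0.1]

```text
time_s: 10.0
tool_pos: [0.4817, 0.1265, 0.2001]
eef_rot: [0.622, 0.783, -0.001, -0.001]
contact_force: [0.2, 0.5, -2.2]
grip_width: 0.0231
finger_force: 68.7
```

>>> move_arm:
  rows:
    - [[0, 0, 0], 0, 0.1]
    - [[0, 0, 0], 0, 0.1]
    - [[0, 0, 0], 0, 0.1]

```text
time_s: 10.3
tool_pos: [0.483, 0.1246, 0.2008]
eef_rot: [0.622, 0.783, -0.001, -0.0]
contact_force: [0.1, 0.5, -2.5]
grip_width: 0.0235
finger_force: 68.7
```

Run:
```python
from h import *
import pickle
s=observe();C=cam("wrist");g=grab_frame("wrist");pickle.dump((C,g),open("w8.pkl","wb"))
q=s["eef_rot"];print(s["tool_pos"],q,np.degrees(2*np.arctan2(q[1],q[0])))
h=cv2.cvtColor(g,cv2.COLOR_BGR2HSV)
lid=((h[...,1]<40)&(h[...,2]>135)).astype(np.uint8);lid[250:]=0
n,l,st,c=cv2.connectedComponentsWithStats(lid);i=1+np.argmax(st[1:,4]);print("lid",st[i])
cn=max(cv2.findContours((l==i).astype(np.uint8),0,1)[0],key=cv2.contourArea)
P=plane(C,cn.reshape(-1,2),.08)[:,:2]*1000;r=cv2.minAreaRect(P.astype(np.float32));print(r)
x,y,w,hh=st[i][:4]
hull=np.zeros_like(lid);cv2.fillPoly(hull,[cv2.convexHull(cn)],1)
dk=(hull&(h[...,2]<90)).astype(np.uint8)
n,l,st,c=cv2.connectedComponentsWithStats(dk)
for j in range(1,n):
    if st[j,4]>150:
        X=plane(C,np.argwhere(l==j)[:,::-1],.08)[:,:2]*1000;print("dark",st[j],cv2.minAreaRect(X.astype(np.float32)),X.mean(0))
# handle top outline before/after in wrist
for f in("w3","w4","w8"):
    C_,g_=pickle.load(open(f+".pkl","rb"));h_=cv2.cvtColor(g_,cv2.COLOR_BGR2HSV)
    m=cv2.inRange(h_,(12,60,50),(30,255,255));m[:,:280]=0;m[:,360:]=0;m[:180]=0
    n,l,st,c=cv2.connectedComponentsWithStats(m);k=1+np.argmax(st[1:,4]);
    b=g_[165:200,305:335].sum(2)<90;yy,xx=np.nonzero(b)
    print(f,st[k],c[k],"bladetip",(yy.min()+165,xx.min()+305,xx.max()+305) if len(yy) else None)
cv2.imwrite("pics/w8.png",g)
```

```text
[0.48295346 0.12456816 0.20080977] [ 6.22287069e-01  7.82788878e-01 -5.42351492e-04 -2.86991164e-04] 103.0333000899696
lid [  312     0   109   147 11980]
((496.1441650390625, 226.80184936523438), (82.61209869384766, 109.70030212402344), 13.029820442199707)
dark [ 356   21   16   96 1099] ((494.62579345703125, 232.1190948486328), (9.41665267944336, 70.61153411865234), 11.948273658752441) [494.21546144 233.75424973]
w3 [ 282  180   67  176 9978] [317.70996192 265.29334536] bladetip (np.int64(172), np.int64(305), np.int64(325))
w4 [ 280  186   69  170 9583] [316.35740374 269.50714807] bladetip (np.int64(172), np.int64(311), np.int64(324))
w8 [ 288  194   66  162 8907] [318.78354104 274.36892332] bladetip (np.int64(172), np.int64(311), np.int64(324))
```

Run:
```python
from h import *
import pickle
for f,t,th in(("w3",[522.8,-207.6,149],71.57),("w4",[558.6,-155.9,185.2],71.6),("w8",[482.95,124.57,200.8],103.03)):
    C,g=pickle.load(open(f+".pkl","rb"));a=np.radians(th)
    x=np.array([np.cos(a),np.sin(a)]);y=np.array([np.sin(a),-np.cos(a)])
    print(f,g[168:200:2,314:323].sum(2).mean(1).astype(int))
    for c in(312,325):
        P=plane(C,[[c,172]],(t[2]-54)/1000)[0,:2]*1000-t[:2];print((P@x).round(1),(P@y).round(1))
    # handle top face, z = tcp+41: front/back edge cols/rows
    m=cv2.inRange(cv2.cvtColor(g,cv2.COLOR_BGR2HSV),(12,60,50),(30,255,255))
    r=np.where(m[:,318]>0)[0];r=r[r>160];print(r.min(),r.max(),[(plane(C,[[318,v]],(t[2]+41)/1000)[0,:2]*1000-t[:2])@x for v in(r.min(),r.max())])
    v=plane(C,[[318,r.max()]],(t[2]+41)/1000)
a=np.radians(103.03);x=np.array([np.cos(a),np.sin(a)]);y=np.array([np.sin(a),-np.cos(a)])
d=np.array([494.5,233])-[482.95,124.57];print("to slot x_t,y_t",d@x,d@y)
```

```text
w3 [164 156  49  50  53  46  53  49  41  47  51  46  50 131 160 159]
33.6 -3.6
33.6 5.0
161 355 [np.float64(58.07527202795398), np.float64(-24.031330142653868)]
w4 [442 470  47  41  42  52  56  52  55  51  49  47  49 131 159 157]
33.7 -3.9
33.7 4.7
194 355 [np.float64(46.530244880589954), np.float64(-23.967805209307148)]
w8 [356 353  51  40  46  45  49  47  47  52  49  47  49 121 150 149]
33.4 -4.5
33.4 4.1
195 355 [np.float64(45.77547555238668), np.float64(-24.353046667199884)]
to slot x_t,y_t 103.03408342486077 35.6993704818283
```

>>> move_arm:
  rows:
    - [[26, 9, 0], 0, 0.1]
    - [[26, 9, 0], 0, 0.1]
    - [[26, 9, 0], 0, 0.1]
    - [[26.5, 9, 0], 0, 0.1]
    - [[0, 0, 20], 0, 0.1]
    - [[0, 0, 20], 0, 0.1]
    - [[0, 0, 10], 0, 0.1]
    - [[0, 0, 0], 0, 0.1]

```text
time_s: 11.15
tool_pos: [0.4937, 0.2339, 0.1499]
eef_rot: [0.623, 0.783, -0.001, -0.001]
contact_force: [-0.2, 0.2, -2.2]
grip_width: 0.0234
finger_force: 69.0
```

>>> move_arm:
  rows:
    - [[0, 0, 0], 0, 0.1]
    - [[0, 0, 0], 0, 0.1]

```text
time_s: 11.35
tool_pos: [0.4955, 0.235, 0.1525]
eef_rot: [0.622, 0.783, 0.001, 0.0]
contact_force: [-0.3, 0.2, -2.0]
grip_width: 0.0235
finger_force: 69.0
```

Run:
```python
from h import *
s=observe();C=cam("wrist");g=grab_frame("wrist")
q=s["eef_rot"];t=s["tool_pos"]*1000;th=np.degrees(2*np.arctan2(q[1],q[0]));print(t,th,s["contact_force"])
a=np.radians(th);x=np.array([np.cos(a),np.sin(a)]);y=np.array([np.sin(a),-np.cos(a)])
d=np.array([494.5,233])-t[:2]-(-1.5*x-.2*y);print("residual",d@x,d@y)
# lid far/near edges and slot in the new view
h=cv2.cvtColor(g,cv2.COLOR_BGR2HSV)
lid=((h[...,1]<40)&(h[...,2]>125)).astype(np.uint8)
X=plane(C,np.argwhere(lid[:,200:440]>0)[:,::-1]+[200,0],.08)[:,:2]*1000-[494.5,233]
X=X[(abs(X@x)<75)&(abs(X@y)<50)]
print("lid extents x_t",np.percentile(X@x,[.2,99.8]),"y_t",np.percentile(X@y,[.5,99.5]))
cv2.imwrite("pics/w9.png",g)
```

```text
[495.47129537 234.97006522 152.48727272] 103.02572169963227 [-0.34447206  0.22118253 -2.04824336]
residual -0.20045466949586718 -1.1903328990897735
lid extents x_t [-54.65495846  74.81844932] y_t [-49.75790753  49.78898182]
```

>>> move_arm:
  rows:
    - [[0, -1, 8], 0, 0.1]
    - [[0, 0, 5], 0, 0.1]
    - [[0, 0, 3], 0, 0.1]
    - [[0, 0, 3], 0, 0.1]
    - [[0, 0, 3], 0, 0.1]
    - [[0, 0, 3], 0, 0.1]
    - [[0, 0, 2], 0, 0.1]
    - [[0, 0, 0], 0, 0.1]

```text
time_s: 12.2
tool_pos: [0.4945, 0.2345, 0.1248]
eef_rot: [0.622, 0.783, 0.0, 0.001]
contact_force: [1.3, -3.8, 1.5]
grip_width: 0.0234
finger_force: 69.7
```

>>> move_arm:
  rows:
    - [[-1, 0, 3], 0, 0.1]
    - [[0, 0, 3], 0, 0.1]
    - [[0, 0, 3], 0, 0.1]
    - [[0, 0, 3], 0, 0.1]
    - [[0, 0, 3], 0, 0.1]
    - [[0, 0, 0], 0, 0.1]

```text
time_s: 12.8
tool_pos: [0.4945, 0.2342, 0.1091]
eef_rot: [0.622, 0.783, 0.0, 0.0]
contact_force: [5.6, 1.2, -4.9]
grip_width: 0.0233
finger_force: 69.1
```

>>> move_arm:
  rows:
    - [[0, 0.6, 3], 0, 0.1]
    - [[0, 0, 3], 0, 0.1]
    - [[0, 0, 3], 0, 0.1]
    - [[0, 0, 3], 0, 0.1]
    - [[0, 0, 0], 0, 0.1]
    - [[0, 0, 0], 0, 0.1]
    - [[0, 0, 0], 0, 0.1]
    - [[0, 0, 0], 0, 0.1]

```text
time_s: 13.6
tool_pos: [0.4945, 0.2342, 0.097]
eef_rot: [0.622, 0.783, 0.0, -0.0]
contact_force: [5.4, 2.6, -5.5]
grip_width: 0.0231
finger_force: 69.2
```

Run:
```python
from h import *
s=observe();print(s["tool_pos"],s["eef_rot"],s["contact_force"],s["ft_torque"],np.abs(s["dq"]).max(),s["grip_width"])
# handle bottom vs lid in both fixed views: expected pixels & what colours lie along the blade line
t=s["tool_pos"]
for n in("scene","side"):
    C=cam(n);g=grab_frame(n);cv2.imwrite(f"pics/{n}9.png",g)
    g0=cv2.imread(f"pics/{n}0.png")
    P=[[t[0],t[1],z] for z in np.arange(.08,.14,.005)]
    px=proj(C,P).round().astype(int);h=cv2.cvtColor(g,cv2.COLOR_BGR2HSV)
    print(n,[(round(p[2],3),h[v,u].tolist()) for p,(u,v) in zip(P,px)])
    # bystanders: changed regions
    d=(cv2.absdiff(cv2.GaussianBlur(g,(5,5),0),cv2.GaussianBlur(g0,(5,5),0)).max(2)>25).astype(np.uint8)
    N,l,st,c=cv2.connectedComponentsWithStats(d);print([s_.tolist() for s_ in st[1:] if s_[4]>25])
```

```text
[0.49445406 0.23419133 0.09702192] [ 6.22036618e-01  7.82988146e-01  2.36758502e-05 -9.41856688e-05] [ 5.35872757  2.58603959 -5.47982282] [ 0.26147366 -1.22086411 -0.16532547] 0.0013667165458387477 0.023147401388840347
scene [(np.float64(0.08), [18, 134, 84]), (np.float64(0.085), [17, 129, 85]), (np.float64(0.09), [18, 130, 88]), (np.float64(0.095), [18, 129, 97]), (np.float64(0.1), [17, 130, 100]), (np.float64(0.105), [18, 131, 99]), (np.float64(0.11), [18, 131, 99]), (np.float64(0.115), [18, 131, 99]), (np.float64(0.12), [17, 129, 99]), (np.float64(0.125), [17, 131, 99]), (np.float64(0.13), [17, 130, 98]), (np.float64(0.135), [18, 131, 97]), (np.float64(0.14), [17, 129, 97])]
[[475, 0, 49, 21, 569], [558, 0, 12, 4, 38], [547, 0, 93, 126, 6847], [428, 6, 78, 85, 1405], [346, 10, 128, 80, 2393], [516, 16, 29, 38, 594], [494, 63, 14, 37, 143], [540, 65, 6, 12, 53], [529, 78, 21, 39, 412], [324, 85, 11, 6, 27], [320, 85, 43, 20, 346], [305, 89, 123, 191, 8093], [493, 108, 33, 13, 243], [480, 114, 23, 36, 416], [503, 123, 21, 38, 353], [555, 132, 58, 50, 1846], [592, 136, 25, 13, 177],
[... 438 characters left out ...]
4(0.105), [17, 116, 79]), (np.float64(0.11), [17, 113, 81]), (np.float64(0.115), [16, 116, 86]), (np.float64(0.12), [17, 117, 87]), (np.float64(0.125), [16, 114, 87]), (np.float64(0.13), [17, 115, 84]), (np.float64(0.135), [17, 115, 80]), (np.float64(0.14), [17, 115, 80])]
[[374, 0, 29, 14, 243], [489, 0, 15, 11, 98], [489, 0, 41, 65, 1465], [523, 0, 55, 96, 1179], [379, 3, 73, 78, 4399], [360, 27, 27, 54, 359], [359, 69, 8, 11, 56], [370, 80, 42, 37, 410], [609, 86, 12, 11, 61], [423, 88, 11, 7, 74], [337, 92, 93, 203, 8969], [529, 93, 111, 42, 2309], [411, 98, 6, 11, 30], [500, 102, 91, 61, 3430], [318, 191, 10, 6, 54], [326, 199, 7, 7, 46], [336, 200, 11, 8, 63], [525, 213, 67, 57, 1166]]
```

Run:
```python
from h import *
t=observe()["tool_pos"];a=np.radians(103.03);x=np.array([np.cos(a),np.sin(a)])
for n in("scene","side"):
    C=cam(n);h=cv2.cvtColor(cv2.imread(f"pics/{n}9.png"),cv2.COLOR_BGR2HSV)
    P=[np.r_[t[:2]+.033*x,z] for z in np.arange(.076,.14,.004)]
    print(n,[(int(p[2]*1000+.5),h[v,u].tolist()) for p,(u,v) in zip(P,proj(C,P).round().astype(int))])
```

```text
scene [(76, [30, 5, 47]), (80, [30, 5, 47]), (84, [0, 0, 23]), (88, [0, 13, 20]), (92, [15, 80, 32]), (96, [17, 117, 59]), (100, [18, 129, 77]), (104, [17, 129, 85]), (108, [18, 129, 85]), (112, [17, 126, 87]), (116, [18, 130, 90]), (120, [17, 127, 90]), (124, [17, 127, 88]), (128, [17, 129, 89]), (132, [17, 129, 99]), (136, [17, 129, 109]), (140, [17, 130, 108])]
side [(76, [120, 36, 14]), (80, [150, 255, 2]), (84, [40, 85, 9]), (88, [18, 121, 38]), (92, [17, 116, 55]), (96, [17, 118, 67]), (100, [16, 117, 74]), (104, [17, 112, 75]), (108, [16, 117, 76]), (112, [16, 113, 79]), (116, [17, 116, 77]), (120, [16, 119, 75]), (124, [16, 119, 75]), (128, [16, 116, 81]), (132, [17, 114, 92]), (136, [17, 115, 91]), (140, [17, 119, 88])]
```

The wood ends about 12 mm above the lid, with black blade visible below it, so about 38 of the blade's 50 mm is inside. The arm is still and nothing else appears to have moved. Handing in.

```bash
python3 -c "
from plant import *
print(finish_job())"
```

```text
the job is handed in; nothing more can be done
None
```

The job is handed in: all three offcuts were swept into the trough with the scraper's blade, and the scraper is held upright in the cleaner slot with about 38 of the blade's 50 mm inside and its handle about 12 mm above the lid.

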